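# Feed the stage carriage home by its knob and lock it with a hairpin clip

## Task

Feed the sliding carriage fully home against the slotted end plate by turning the knob on top of it clockwise; the knob travels along with the carriage. Then take the hairpin clip out of the rack and push its straight leg down through the cross hole in the carriage's locking pin, until the bent leg has snapped round the pin. Move the carriage only by its knob, without pushing on its block, let go of the clip, and leave everything else where it stands.

Things in the scene. Friction and masses are not known exactly. Their poses are not given: they have to be found in the camera images.
- carriage (a joint): Travel of the aluminium carriage along the fixed bed, m: 0 at the far end, 0.080 fully home (block against the slotted end plate, a hard stop). It moves along +y of pin_hole and starts 50 to 80 mm short of home. Geared to the knob, 20 mm per radian; stays where it is left. Turning the knob takes about 0.25 N m.
- knob_grip (a point): Grip point of the black bar knob on the carriage, on its upright turning axis, 108 mm above the bench. Bar 62 mm long (x of this frame), 16 mm thick (y), from 88 to 124 mm above the bench, z up; hub 24 mm across. The block under it is 90 x 110 mm (110 along the travel), its top 74 mm above the bench. Clockwise seen from above feeds the carriage home; the frame turns and travels with the knob.
- pin_hole (a point): Centre of the upright through hole, 10 mm wide, in the steel locking pin: a round level bar 24 mm across that sticks out of the carriage's end face 55 mm above the bench and ends 22 mm beyond the hole. y along the pin and the travel towards home, z up, x across. Travels with the carriage, 83 mm ahead of the knob's axis.
- stage: The fixed grey bed, 110 mm wide (x), 222 mm long (y), 12 mm thick; origin on the bench. Its slotted end plate at y = 101 mm is 12 mm thick, 110 mm wide and 85 mm high, with a 28 mm slot, open at the top, for the locking pin. When the carriage is home the pin's hole is 22 mm beyond the middle of the plate, with free bench below it.
- clip: Steel hairpin clip, 130 mm long, 6 mm wire, flat in its x-z plane, standing in a rack pocket, grip tab up. Origin on the straight leg's axis, where the hole's centre lies when fully on. z up along this leg, which ends 36 mm below. The bent sprung leg is at +x: flared end 17 mm out, 31 mm below; its waist is level with the origin. Either side of the pin may have it. About 10 N pushes it on.
- clip_grip (a point): Centre of the clip's flat steel grip tab on top of the loop: 30 mm along x, 10 mm thick along y, 28 mm high; 10 mm along +x and 80 mm above the clip's origin. Axes as clip.
- clip_leg (a joint): Spring opening of the bent leg, rad: 0 relaxed, about 0.1 while it is forced over the pin, below 0.09 once it has snapped round it.
- rack: Fixed grey plastic rack, foot 140 x 52 mm, block 124 (x) x 40 (y) mm, 50 mm high, origin under its centre, z up. Two pockets 40 mm deep, 30 mm either way along its x; clip and flat key stand in them, which in which varies, their x and y axes along the rack's. Lift 45 mm to clear.
- flat_key: Not needed: steel flat key in the rack's other pocket, with the same grip tab as the clip but one flat solid blade 24 mm wide and 6 mm thick in place of the two wire legs. Origin as on the clip.
- wash_bottle: Bystander: clear bottle with blue cap, 65 mm across, 184 mm high, at the left. Origin under its centre.
- amber_bottle: Bystander: brown bottle with red cap, 62 mm across, 126 mm high, at the left. Origin under its centre.
- brick_offcut: Bystander: buff brick offcut 53 x 106 x 60 mm (its long side is y), at the right. Origin under its centre.
- crucible_big: Bystander: white crucible, 65 mm across, 52 mm high, at the front. Origin under its centre.
- pliers: Bystander: pliers with blue handles lying at the front left, 57 x 160 x 16 mm. Origin under the centre.

How it is judged:
On the way, in this order (a step that is already met when the one before it is completed fails the run):
1. the carriage has been fed fully home by its knob (value of joint carriage above 0.077 m), for 0.2 s.
2. the clip is through the cross hole and hugs the pin (distance between clip and pin_hole below 0.007 m and angle between the z axis of clip and the z axis of pin_hole, either way round below 0.35 rad and angle between the x axis of clip and the x axis of pin_hole, either way round below 0.4 rad and value of joint clip_leg below 0.09 rad), for 0.2 s.
At the end, for the whole second after the job is handed in: The carriage is within 3 mm of fully home; the clip is on the pin with its origin within 7 mm of the hole's centre, its straight leg within 0.35 rad of the hole's axis, its plane within 0.4 rad of square to the pin, its bent leg sprung back below 0.09 rad; it is at rest and released (all of step 2 and value of joint carriage above 0.077 m and linear speed of clip below 0.02 m/s and contact force between the fingers and clip below 0.2 N); the robot touches nothing.
It fails at once if the robot pushes the carriage block or its pin with more than 10 N instead of turning the knob (contact force between any of the fingers, the arm and carriage_c0 above 10 N or contact force between any of the fingers, the arm and carriage_c1 above 10 N or contact force between any of the fingers, the arm and carriage_c2 above 10 N).
It fails at once if a bystander, or the flat key in its pocket, is shifted by more than 25 mm (distance of any of flat_key, wash_bottle, amber_bottle, brick_offcut, crucible_big, pliers from where it was at the start of the episode above 0.025 m).
It also fails if it takes over 72 s, if anything falls off the work surface, if the arm or the gripper's body presses on something with over 40 N, if the wrist force passes 120 N, or if a joint passes its speed limit or range.

## Robot

A 6-joint arm with a two-finger parallel gripper is mounted at the origin on a cart in front of the work surface, level with it; the furniture and walls round the work are solid. World frame = base frame: x ahead of the robot, y to its left, z up, the work surface at z = 0. Lengths are in m, angles in rad, forces in N, time in s.
With the tool pointing down it reaches from about 0.375 to 0.9 m from the base axis. Payload 3.1 kg.
Tool frame: the origin (TCP) lies between the finger pads; the fingertips stand 17 mm ahead of it and the grasp point (between the pads) lies 2 mm behind it (robot.nose_length is the distance from the TCP to the fingertips, in m); z points along the fingers, y is the line along which they close (so a half turn about z gives the same grasp; the last joint's range is limited). The gripper opens to 87 mm and grips with 3 to 60 N. Pads are 19 mm wide; open, the fingers measure 117 mm over their backs; the gripper's body (75 mm by 190 mm) begins 51 mm behind the grasp point.
Start: joints at [0.969, 0.527, 1.433, -0, 1.181, -0.178], TCP at [0.257, 0.57, 0.24] pointing down, gripper open.
Joint ranges: [-3.08, 3.08], [-0.75, 2.2], [0.22, 2.44], [-1.43, 4.57], [0, 2.65], [-2.85, 2.85]. Speed limits (rad/s): [2.79, 2.79, 3.14, 3.14, 3.14, 3.14].

## Interface

Orientations are given as a unit quaternion [x, y, z, w].
In Python, from rig import robot, cams gives the robot as it stands.
- The arm moves only by the shell command python3 -m pendant 'ROWS' [FORCE]. ROWS is JSON, a list of rows, each an object with "jaw": the opening, from 0 (shut) to 1 (fully open); "linear": the shift along the tool's x, y, z in cm, a list of three; "twist": the turn about the tool's z in degrees. A call has 1 to 12 rows; each row shifts and turns the commanded pose from where the row before left it, along the tool's axes as they then stand; what a row does not reach is not made up. A row lasts 1/12 s, in which the tool goes at most 41.7 mm and 7.16 degrees, less where a joint would pass 70% of its speed; a pose out of reach is approached as far as the arm can. A call is refused whole if a number of a shift passes 4.17 or a number of a turn 7.16, either way. A call with a gripper value outside its range is refused whole. The fingers move at their own pace and stop on an object; FORCE is the grip in N (left out, the last holds). Time passes only in rows, so rows that do not move let the fingers close. It gives the time, the measured TCP pose, the force, the opening and the grip force at its end, in the units of the state.
- robot.get_obs(): the state, without advancing time (a new reading comes with each control period).
- cams.camera(name): name is "side" or "top"; returns a dict with "color" (384x512x3 uint8, blue, green, red), "depth" (384x512 float32, m along the optical axis (not along the pixel's ray), 0 where there is no reading), "fov_y" (degrees; the focal length in pixels is half the picture's height over the tangent of half this angle, whatever the lens; pixels are square), "cx", "cy" (the principal point, pixels), "view" (4x4, takes a point from world to camera coordinates). Camera axes: x right, y down, z forward; pixel columns grow to the right and rows downward; lengths in m; the calibration is good to about 2 mm. A picture is of the moment at which its call begins.
- robot.hand_in(): hands the job in; it is judged then, once.
The state is a dict: "time": time; "q": joint angles; "joint_velocities": joint speeds; "joint_torque": joint torques, N m; "position": TCP position; "tool_rot": TCP orientation; "ft_force": force on the tool from outside, world axes, zero at the start; "moment": the same for the moment, N m; "grip_width": finger opening in m; "grip_force": force on a finger pad.
Only numpy, scipy, OpenCV 4.12 (cv2) and the standard library are available. Lean on these libraries where they do the work, as an engineer would, in place of code of your own. Each camera call takes 0.05 s, during which the arm holds its last target. There are 200 camera calls.

## Working session

There is one attempt and no reset: what is moved stays moved. The work goes in short steps, Python scripts to look and compute and a shell command to move; the robot and the scene stay as the last step left them, time stands still between calls to the robot, and variables do not carry over. Pictures are saved under pics/ and viewed, at most 11 in all, crops included, and the job is handed in when it is done.

```bash
mkdir -p pics; ls
cat > h.py <<'E'
import numpy as np, cv2
from rig import robot, cams
def shot(n):
    c=cams.camera(n); h=c["color"].shape[0]
    f=h/2/np.tan(np.radians(c["fov_y"])/2); c["f"]=f
    T=np.linalg.inv(np.array(c["view"])); d=c["depth"]
    v,u=np.mgrid[:d.shape[0],:d.shape[1]]
    P=np.stack([(u-c["cx"])/f*d,(v-c["cy"])/f*d,d,np.ones_like(d)],-1)
    c["P"]=(P@T.T)[...,:3]; c["P"][d==0]=np.nan
    return c
E
python3 - <<'E'
from h import *
for n in("side","top"):
    c=shot(n); cv2.imwrite(f"pics/{n}0.png",c["color"]); np.save(f"{n}0.npy",c["P"])
    print(n,c["fov_y"],np.linalg.inv(c["view"]).round(3).tolist())
o=robot.get_obs();print({k:np.round(v,3).tolist() for k,v in o.items()})
E
```

```text
pics
side 45.36554667362912 [[0.357, -0.81, 0.465, 0.028], [-0.934, -0.31, 0.177, -0.194], [0.001, -0.498, -0.867, 1.095], [0.0, 0.0, 0.0, 1.0]]
top 48.9457387105792 [[0.028, -0.991, 0.131, 0.449], [-1.0, -0.027, 0.01, 0.013], [-0.006, -0.131, -0.991, 1.077], [0.0, 0.0, 0.0, 1.0]]
{'time': 0.1, 'q': [0.968, 0.528, 1.434, -0.0, 1.181, -0.179], 'joint_velocities': [-0.0, -0.001, -0.005, -0.001, 0.001, -0.001], 'joint_torque': [0.001, -44.098, -17.715, 0.064, 0.053, -0.0], 'position': [0.257, 0.569, 0.239], 'tool_rot': [0.21, 0.978, -0.001, -0.0], 'ft_force': [-0.273, -0.768, 0.217], 'moment': [0.029, -0.009, -0.011], 'grip_force': 0.0, 'grip_width': 0.087}
```

View pics/top0.png

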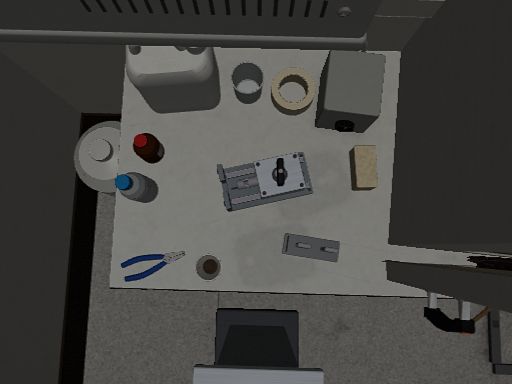

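View pics/side0.png

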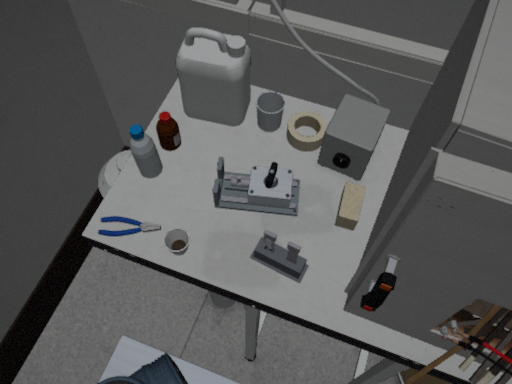

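The end plate is on the left (+y), the knob near (280,172) in the top view, and the rack near (311,247) with two tabs. Next I'll measure these and zoom in on the rack.

Run:
```python
from h import *
def rect(p,nm):
    if len(p)<4: print(nm,len(p));return
    r=cv2.minAreaRect((p[:,:2]*1000).astype(np.float32)); print(nm,len(p),np.round(r[0],1),np.round(r[1],1),round(r[2],1),'z',np.round(np.percentile(p[:,2],[5,50,95]),3))
for n in("top","side"):
    P=np.load(f"{n}0.npy"); print(n)
    def sel(x0,x1,y0,y1,z0,z1):
        m=(P[...,0]>x0)&(P[...,0]<x1)&(P[...,1]>y0)&(P[...,1]<y1)&(P[...,2]>z0)&(P[...,2]<z1); return P[m]
    st=(0.45,0.75,-0.2,0.2)
    rect(sel(*st,.115,.135),'knob'); rect(sel(*st,.068,.078),'blocktop'); rect(sel(*st,.081,.090),'platetop'); rect(sel(*st,.005,.018),'bed')
    rk=(0.25,0.47,-0.3,0.0)
    rect(sel(*rk,.045,.055),'racktop'); p=sel(*rk,.07,.2); 
    if len(p):
        _,l,c=cv2.kmeans(p.astype(np.float32),2,None,(3,50,1e-5),5,cv2.KMEANS_PP_CENTERS)
        for i in(0,1): q=p[l[:,0]==i]; rect(q[q[:,2]>q[:,2].max()-.006],'tab'); rect(q,'taball')
a=cv2.imread("pics/side0.png")[215:290,235:320]; b=cv2.imread("pics/top0.png")[215:280,265:350]; t=cv2.imread("pics/top0.png")[140:220,205:325]
I=[cv2.resize(x,None,fx=s,fy=s,interpolation=2) for x,s in((a,5),(b,4),(t,4))]
H=np.zeros((600,800,3),np.uint8); 
H[:260,:340]=I[1]; H[270:590,:480]=I[2][:, :480]; H[:375-0,345:345+425][:] = I[0] if True else 0
cv2.imwrite("pics/z0.png",np.clip(H.astype(float)*1.6,0,255))
```

```text
top
knob 195 [621.8 -84.2] [118.5 322.5] 68.2 z [0.119 0.123 0.126]
blocktop 1476 [632.6 -55.7] [110.9 336.6] 19.0 z [0.071 0.074 0.077]
platetop 189 [673.3 -27.2] [103.4 345. ] 35.5 z [0.082 0.085 0.088]
bed 1371 [599.1   1.8] [299.9 393.3] 0.6 z [0.006 0.011 0.015]
racktop 688 [ 441.2 -179.7] [233.6  39.7] 82.6 z [0.047 0.05  0.053]
tab 108 [ 448.5 -124. ] [89.3  9.7] 82.6 z [0.137 0.139 0.142]
taball 140 [ 448.5 -123.6] [90.1 10. ] 82.5 z [0.118 0.139 0.141]
tab 2
taball 37 [ 420.5 -296.4] [2.3 6.3] 12.1 z [0.079 0.14  0.194]
side
knob 163 [ 683.3 -100.8] [ 52.2 231.5] 45.7 z [0.118 0.123 0.127]
blocktop 1158 [636.6 -27.8] [254.8 303.3] 69.1 z [0.07  0.074 0.077]
platetop 161 [637.8 -25.7] [253.2 303.5] 68.2 z [0.082 0.085 0.089]
bed 1248 [599.    0.9] [298.8 387.2] 0.6 z [0.006 0.012 0.016]
racktop 668 [ 438.4 -179.9] [240.3  42.8] 82.3 z [0.047 0.05  0.053]
tab 7 [ 417.8 -296.1] [7.2 1.7] 81.0 z [0.194 0.197 0.198]
taball 100 [ 417.8 -295. ] [9.4 4.8] 61.7 z [0.083 0.141 0.194]
tab 60 [ 446.9 -121.2] [86.9 10.4] 84.3 z [0.139 0.14  0.143]
taball 311 [ 446.6 -121.1] [90.6 11.2] 83.1 z [0.074 0.125 0.141][ WARN:0@0.248] global loadsave.cpp:1063 imwrite_ Unsupported depth image for selected encoder is fallbacked to CV_8U.
```

View pics/z0.png

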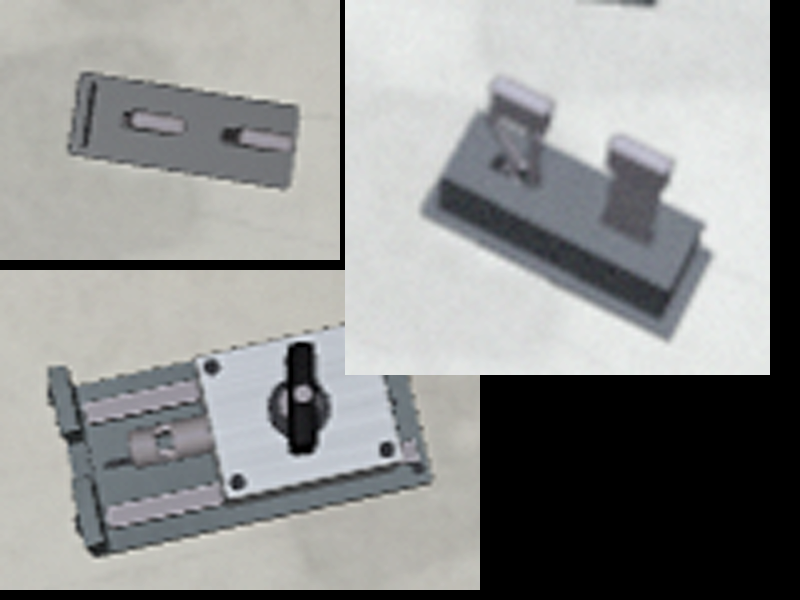

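The hairpin clip (open legs visible) is in the left pocket, i.e. at larger y, with its tab near (304,245) in the top view. The flat key is on the right. The knob bar runs roughly along world x. I'll refine these with the outliers removed.

```bash
cat > m.py <<'E'
from h import *
def rect(P,uv,z0,z1,nm,rot=0):
    u0,u1,v0,v1=uv; m=np.zeros(P.shape[:2],np.uint8); m[v0:v1,u0:u1]=1
    m&=((P[...,2]>z0)&(P[...,2]<z1)).astype(np.uint8)
    k,l,s,_=cv2.connectedComponentsWithStats(m,connectivity=8)
    if k<2: print(nm,'none');return
    p=P[l==1+s[1:,4].argmax()]
    r=cv2.minAreaRect((p[:,:2]*1000).astype(np.float32)); print(nm,len(p),'c',np.round(r[0],1),'size',np.round(r[1],1),'ang',round(r[2],1),'mean',(p.mean(0)*1000).round(1))
    return p
E
python3 - <<'E'
from m import *
B={"top":dict(st=(210,325,140,220),a=(290,316,235,255),b=(316,342,235,260),r=(275,350,225,270)),
"side":dict(st=(205,310,150,220),a=(258,280,228,255),b=(282,304,235,268),r=(240,320,225,285))}
for n in B:
    P=np.load(f"{n}0.npy"); print(n); b=B[n]
    rect(P,b["st"],.116,.13,"knob");rect(P,b["st"],.069,.0785,"block");rect(P,b["st"],.081,.091,"plate")
    rect(P,b["st"],.05,.068,"pin"); rect(P,b["st"],.007,.1,"all")
    rect(P,b["r"],.045,.056,"rack");rect(P,b["a"],.133,.15,"clip");rect(P,b["b"],.133,.15,"key");rect(P,b["a"],.115,.15,"cliptab")
E
```

```text
top
knob 186 c [620.1 -39.4] size [61. 16.] ang 4.0 mean [619.5 -39.2 123.1]
block 1428 c [620.3 -38.5] size [ 90.3 112. ] ang 14.0 mean [618.8 -39.2  73.9]
plate 86 c [620.5 102. ] size [40.8 11.8] ang 13.6 mean [620.1 101.7  84.5]
pin 172 c [600.9  37.8] size [24.6 50.6] ang 16.1 mean [599.8  37.1  63.2]
all 3601 c [612.3  -7.1] size [110.7 224.9] ang 14.1 mean [605.5  -2.7  46.5]
rack 712 c [ 448.3 -125.6] size [124.4  39.9] ang 82.4 mean [ 448.3 -123.4   49.7]
clip 61 c [452.4 -94.3] size [29.3  9.7] ang 82.3 mean [452.3 -94.3 138.8]
key 61 c [ 444.6 -153.8] size [29.2  9.7] ang 82.3 mean [ 444.7 -153.   139.3]
cliptab 67 c [452.4 -93.9] size [29.9  9.8] ang 82.3 mean [452.2 -93.4 137.3]
side
knob 142 c [617.8 -36.9] size [62.5 16.4] ang 3.3 mean [616.  -37.3 123. ]
block 1080 c [618.5 -35.6] size [ 92.5 112.3] ang 14.5 mean [614.6 -38.2  73.9]
plate 62 c [618.7 104.7] size [42.9 11.8] ang 14.9 mean [617.9 104.1  85.2]
pin 150 c [597.4  40.9] size [22.8 48.9] ang 11.7 mean [595.5  40.5  61.6]
all 3347 c [617.9   3.4] size [132.3 236.7] ang 13.5 mean [596.8  -6.3  45.5]
rack 659 c [ 446.2 -122.2] size [123.7  42.9] ang 82.0 mean [ 443.2 -123.6   50.1]
clip 62 c [450.2 -91.4] size [29.1 10.6] ang 86.4 mean [449.8 -91.6 138.6]
key 62 c [ 442.5 -150.6] size [29.1 10.3] ang 84.8 mean [ 442.1 -150.4  138.5]
cliptab 100 c [450.2 -91.4] size [29.1 10.6] ang 86.4 mean [448.6 -92.2 132.8]
```

```bash
cat >> h.py <<'E'
def go(x,y,z,ay=None):
    "tool-axis shift (cm) and twist (deg) to target TCP (mm), ay=world angle of tool y"
    from scipy.spatial.transform import Rotation as R
    o=robot.get_obs(); M=R.from_quat(o["tool_rot"]).as_matrix(); p=np.array(o["position"])*1000
    a=np.degrees(np.arctan2(M[1,1],M[0,1])); s=M.T@(np.array([x,y,z])-p)/10
    print("t",round(o["time"],2),"p",p.round(1),"ay",a.round(2),"tilt",np.degrees(np.arccos(-M[2,2])).round(2),"q6",round(o["q"][5],3),"w",round(o["grip_width"]*1000,1),"shift",s.round(2),"n",(np.linalg.norm(s)/4.17).round(1),"twist",None if ay is None else (a-ay).round(2))
E
python3 - <<'E'
from m import *
go(619,-38,240,93.7)
P=np.load("side0.npy"); a=np.radians(82.3); ex=np.array([np.cos(a),np.sin(a)])
for nm,uv,c in(("clip",(255,285,225,262),(450,-91.5)),("key",(279,308,232,272),(442.3,-150.5))):
    u0,u1,v0,v1=uv; q=P[v0:v1,u0:u1].reshape(-1,3)*1000
    s=(q[:,:2]-c)@ex; t=(q[:,:2]-c)@np.array([-ex[1],ex[0]])
    for z in range(54,140,7):
        k=(q[:,2]>=z)&(q[:,2]<z+7)&(abs(t)<12)&(abs(s)<22); print(nm,z,np.sort(s[k]).round(0).astype(int).tolist())
E
```

```text
t 0.1 p [256.6 569.2 238.7] ay 65.72 tilt 0.12 q6 -0.179 w 87.1 shift [-58.   -40.44  -0.07] n 17.0 twist -27.98
clip 54 [-12, -12, -11, -10, -9, -3, -3, -1, 0, 3, 4, 13]
clip 61 [-9, -5, -4, -2, 0, 0]
clip 68 [-13, -11, -10, -8, -8, -2, 0, 3]
clip 75 [-12, 1, 1, 3, 3, 4, 5, 6, 8]
clip 82 [-12, -11, -10, -8, 6]
clip 89 [-12, -10, -9, 6, 7, 8, 8, 10, 11, 12]
clip 96 [-12, -11, -9, 10, 10, 12, 15]
clip 103 [-9, 12, 14, 16]
clip 110 [-12, -7, -2, 3, 9]
clip 117 [-14, -14, -12, -11, -10, -9, -7, -4, -1, 1, 1, 4, 6, 9, 11, 12]
clip 124 [-14, -14, -11, -9, -6, -4, -3, -1, 2, 4, 5, 6, 7, 9]
clip 131 [-15, -13, -12, -11, -9, -8, -7, -6, -6, -4, -3, -3, -2, -1, 1, 2, 2, 5, 6, 8, 9, 9, 10, 11, 12, 13]
clip 138 [-14, -13, -13, -12, -11, -10, -10, -9, -9, -8, -7, -6, -5, -4, -4, -3, -1, -1, -1, 0, 1, 1, 2, 3, 4, 5, 5, 6, 6, 8, 8, 9, 10, 10, 11, 13, 13, 14, 15]
key 54 [-13, -11, -8, -6, -3, -1, 2, 4, 6, 7, 8, 10, 11]
key 61 [-13, -11, -8, -5, -3, 0, 0, 3, 8]
key 68 [-13, -12, -10, -10, -7, -6, -5, -4, -2, -1, 1, 3, 6, 6, 9, 9]
key 75 [-13, -12, -9, -3, 2, 4, 5, 7, 10]
key 82 [-11, -11, -8, -6, -5, -2, -1, 2, 5, 7]
key 89 [-13, -12, -10, -9, -8, 0, 2, 3, 5, 8]
key 96 [-13, -12, -7, -6, -5, -4, -2, 0, 1, 2, 6, 8, 9]
key 103 [-13, -11, -9, -6, -4, -2, -1, 2, 3, 4, 6, 7, 10]
key 110 [-15, -9, -6, -3, -1, 9]
key 117 [-13, -13, -11, -10, -8, -8, -5, -3, 2, 4, 7, 10, 12, 13]
key 124 [-16, -15, -15, -14, -12, -10, -9, -5, -3, -1, 0, 2, 3, 4, 5, 6, 7, 8, 11, 14]
key 131 [-15, -14, -12, -12, -9, -7, -7, -7, -5, -4, -4, -2, -2, -2, -2, 1, 1, 1, 2, 3, 4, 5, 8, 8, 10, 13, 14, 14]
key 138 [-14, -13, -12, -11, -11, -10, -10, -9, -8, -8, -6, -6, -5, -4, -3, -1, -1, 0, 0, 2, 3, 4, 5, 6, 6, 7, 7, 9, 9, 10, 10, 11, 11, 12, 12, 13]
```

```bash
for i in 1; do python3 -m pendant '[{"jaw":1,"linear":[-3.22,-2.25,0],"twist":-1.5},{"jaw":1,"linear":[0,0,0],"twist":0}]'; done
```

```text
time: 0.27
position: [0.2784, 0.5317, 0.2385]
tool_rot: [0.198, 0.98, -0.003, 0.0]
ft_force: [-0.4, -0.2, 0.3]
grip_width: 0.0868
grip_force: 0.0
```

```bash
python3 -m pendant '[{"jaw":1,"linear":[-3.22,-2.25,0],"twist":0},{"jaw":1,"linear":[-3.22,-2.25,0],"twist":0},{"jaw":1,"linear":[-3.22,-2.25,0],"twist":0},{"jaw":1,"linear":[-3.22,-2.25,0],"twist":0},{"jaw":1,"linear":[-3.22,-2.25,0],"twist":0},{"jaw":1,"linear":[-3.22,-2.25,0],"twist":0},{"jaw":1,"linear":[-3.22,-2.25,0],"twist":0},{"jaw":1,"linear":[-3.22,-2.25,0],"twist":0},{"jaw":1,"linear":[-3.22,-2.25,0],"twist":0},{"jaw":1,"linear":[-3.22,-2.25,0],"twist":0}]' >/dev/null; python3 -c "
from h import *
go(619,-38,240,93.7)"
```

```text
t 1.1 p [487.3 202.  239.4] ay 67.19 tilt 0.04 q6 -0.992 w 86.8 shift [-21.45 -17.01  -0.07] n 6.6 twist -26.51
```

```bash
python3 -m pendant '[{"jaw":1,"linear":[-3.1,-2.4,0],"twist":0},{"jaw":1,"linear":[-3.1,-2.4,0],"twist":0},{"jaw":1,"linear":[-3.1,-2.4,0],"twist":0},{"jaw":1,"linear":[-3.1,-2.4,0],"twist":0},{"jaw":1,"linear":[-3.1,-2.4,0],"twist":0},{"jaw":1,"linear":[-3.1,-2.4,0],"twist":0},{"jaw":1,"linear":[0,0,0],"twist":-6.6},{"jaw":1,"linear":[0,0,0],"twist":-6.6},{"jaw":1,"linear":[0,0,0],"twist":-6.6},{"jaw":1,"linear":[0,0,0],"twist":-6.7},{"jaw":1,"linear":[0,0,0],"twist":0},{"jaw":1,"linear":[0,0,0],"twist":0}]' ; python3 -c "
from h import *
go(619,-38,240,93.7)"
```

```text
time: 2.1
position: [0.6023, -0.001, 0.2392]
tool_rot: [-0.031, 1.0, 0.0, -0.0]
ft_force: [0.0, -0.6, 0.6]
grip_width: 0.087
grip_force: 0.0
t 2.1 p [602.3  -1.  239.2] ay 93.53 tilt 0.05 q6 -1.819 w 87.0 shift [-1.44 -3.8  -0.08] n 1.0 twist -0.17
```

```bash
python3 -m pendant '[{"jaw":1,"linear":[-1.44,-3.8,0],"twist":-0.2},{"jaw":1,"linear":[0,0,3.3],"twist":0},{"jaw":1,"linear":[0,0,3.3],"twist":0},{"jaw":1,"linear":[0,0,3.3],"twist":0},{"jaw":1,"linear":[0,0,0],"twist":0},{"jaw":1,"linear":[0,0,0],"twist":0},{"jaw":1,"linear":[0,0,0],"twist":0}]'
python3 - <<'E'
from h import *
go(619,-38,107,93.7)
c=shot("side"); I=cv2.resize(c["color"][90:230,190:330],None,fx=4,fy=4,interpolation=2); cv2.imwrite("pics/k1.png",np.clip(I*1.6,0,255).astype(np.uint8))
E
```

```text
time: 2.68
position: [0.6205, -0.038, 0.142]
tool_rot: [-0.034, 0.999, -0.0, 0.001]
ft_force: [0.6, 0.6, 0.2]
grip_width: 0.087
grip_force: 0.0
t 2.68 p [620.5 -38.  142. ] ay 93.87 tilt 0.13 q6 -1.879 w 87.0 shift [0.16 0.01 3.49] n 0.8 twist 0.17
```

View pics/k1.png

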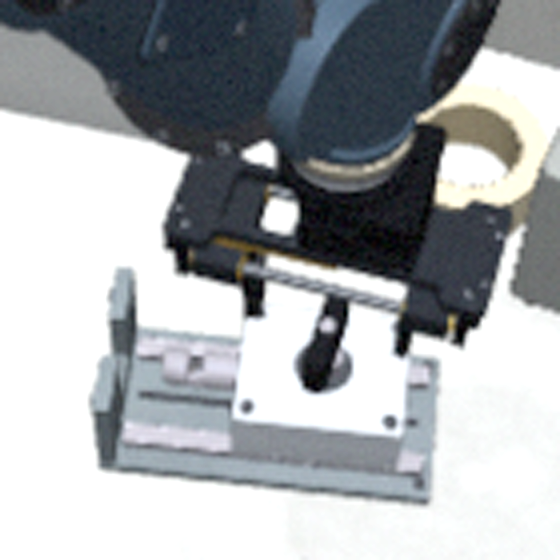

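The fingers straddle the knob bar as planned, so I'll lower and close.

```bash
python3 -m pendant '[{"jaw":1,"linear":[0.1,0,2],"twist":0.1},{"jaw":1,"linear":[0,0,1.45],"twist":0},{"jaw":1,"linear":[0,0,0],"twist":0},{"jaw":1,"linear":[0,0,0],"twist":0},{"jaw":0,"linear":[0,0,0],"twist":0},{"jaw":0,"linear":[0,0,0],"twist":0},{"jaw":0,"linear":[0,0,0],"twist":0},{"jaw":0,"linear":[0,0,0],"twist":0},{"jaw":0,"linear":[0,0,0],"twist":0},{"jaw":0,"linear":[0,0,0],"twist":0},{"jaw":0,"linear":[0,0,0],"twist":0},{"jaw":0,"linear":[0,0,0],"twist":0}]' 45
python3 - <<'E'
from h import *
go(619,-38,107,93.7)
# rows: 7deg clockwise each, travel 0.02 m/rad along home dir
a=93.7; d=np.array([-np.sin(np.radians(14)),np.cos(np.radians(14))])*np.radians(7)*2
for i in range(33):
    y=np.radians(a); print(i,round(d@[-np.sin(y),np.cos(y)],2),round(d@[np.cos(y),np.sin(y)],2),end=' | '); a-=7
E
```

```text
time: 3.73
position: [0.6184, -0.0381, 0.106]
tool_rot: [-0.033, 0.999, 0.0, -0.0]
ft_force: [-0.4, 0.2, -0.6]
grip_width: 0.0418
grip_force: 0.0
t 3.73 p [618.4 -38.1 106. ] ay 93.81 tilt 0.01 q6 -1.879 w 41.8 shift [-0.06  0.   -0.1 ] n 0.0 twist 0.11
0 0.04 0.24 | 1 0.07 0.23 | 2 0.1 0.22 | 3 0.13 0.21 | 4 0.15 0.19 | 5 0.17 0.17 | 6 0.19 0.15 | 7 0.21 0.12 | 8 0.22 0.1 | 9 0.23 0.07 | 10 0.24 0.04 | 11 0.24 0.01 | 12 0.24 -0.02 | 13 0.24 -0.05 | 14 0.23 -0.08 | 15 0.22 -0.1 | 16 0.21 -0.13 | 17 0.19 -0.15 | 18 0.17 -0.18 | 19 0.15 -0.2 | 20 0.12 -0.21 | 21 0.09 -0.23 | 22 0.07 -0.24 | 23 0.04 -0.24 | 24 0.01 -0.24 | 25 -0.02 -0.24 | 26 -0.05 -0.24 | 27 -0.08 -0.23 | 28 -0.11 -0.22 | 29 -0.13 -0.2 | 30 -0.16 -0.19 | 31 -0.18 -0.17 | 32 -0.2 -0.14 |
```

```bash
python3 -m pendant '[{"jaw":0,"linear":[0,0,0],"twist":0},{"jaw":0,"linear":[0,0,0],"twist":0},{"jaw":0,"linear":[0,0,0],"twist":0},{"jaw":0,"linear":[0,0,0],"twist":0},{"jaw":0,"linear":[0,0,0],"twist":0},{"jaw":0,"linear":[0,0,0],"twist":0},{"jaw":0,"linear":[0,0,0],"twist":0}]'; python3 -m pendant '[{"jaw":0,"linear":[0.04,0.24,0],"twist":7},{"jaw":0,"linear":[0.07,0.23,0],"twist":7},{"jaw":0,"linear":[0.10,0.22,0],"twist":7},{"jaw":0,"linear":[0.13,0.21,0],"twist":7},{"jaw":0,"linear":[0,0,0],"twist":0}]'
python3 - <<'E'
from h import *
go(619,-38,107,93.7)
print(robot.get_obs()["moment"])
E
```

```text
time: 4.32
position: [0.6183, -0.0378, 0.106]
tool_rot: [-0.033, 0.999, 0.0, -0.0]
ft_force: [-0.0, 1.8, -1.5]
grip_width: 0.0199
grip_force: 45.0
time: 4.73
position: [0.6162, -0.028, 0.106]
tool_rot: [0.21, 0.978, 0.0, 0.0]
ft_force: [1.1, 2.7, -1.2]
grip_width: 0.02
grip_force: 45.0
t 4.73 p [616.2 -28.  106. ] ay 65.74 tilt 0.03 q6 -1.374 w 20.0 shift [-0.67 -0.8  -0.1 ] n 0.3 twist -27.96
[ 0.46568358 -0.14179708  0.06884958]
```

Run:
```python
from m import *
for n,b in(("top",(210,325,140,220)),("side",(205,310,150,220))):
    c=shot(n); P=c["P"]; rect(P,b,.05,.068,"pin"+n); rect(P,b,.069,.0785,"block")
    if n=="side": cv2.imwrite("pics/k2.png",np.clip(cv2.resize(c["color"][110:230,190:330],None,fx=4,fy=4,interpolation=2)*1.6,0,255).astype(np.uint8))
```

```text
pintop 7 c [602.4  95.7] size [ 4.8 12.5] ang 44.1 mean [602.4  95.7  58.7]
block 12 c [647.7  17.3] size [6.1 9.3] ang 72.9 mean [647.4  17.1  74.6]
pinside 151 c [595.9  49.4] size [23.1 47.7] ang 14.8 mean [593.6  49.4  61.9]
block 680 c [614.5 -27.8] size [ 89.5 110.1] ang 12.8 mean [597.1 -19.   73.7]
```

View pics/k2.png

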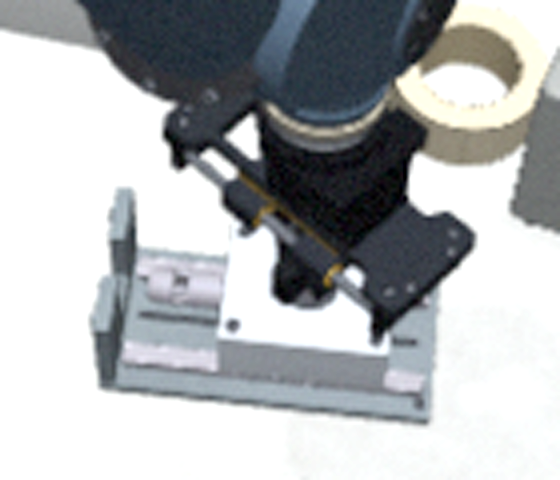

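The carriage has moved about 9 mm with the grip, as geared, so I'll continue the stroke.

```bash
python3 -m pendant '[{"jaw":0,"linear":[0.15,0.19,0],"twist":7},{"jaw":0,"linear":[0.17,0.17,0],"twist":7},{"jaw":0,"linear":[0.19,0.15,0],"twist":7},{"jaw":0,"linear":[0.21,0.12,0],"twist":7},{"jaw":0,"linear":[0.22,0.1,0],"twist":7},{"jaw":0,"linear":[0.23,0.07,0],"twist":7},{"jaw":0,"linear":[0.24,0.04,0],"twist":7},{"jaw":0,"linear":[0.24,0.01,0],"twist":7},{"jaw":0,"linear":[0.24,-0.02,0],"twist":7},{"jaw":0,"linear":[0.24,-0.05,0],"twist":7},{"jaw":0,"linear":[0,0,0],"twist":0},{"jaw":0,"linear":[0,0,0],"twist":0}]'
python3 - <<'E'
from h import *
go(619,-38,107,93.7)
print(robot.get_obs()["moment"])
E
```

```text
time: 5.83
position: [0.6117, -0.0038, 0.106]
tool_rot: [0.732, 0.682, 0.002, 0.0]
ft_force: [3.6, 5.3, -3.7]
grip_width: 0.0199
grip_force: 45.0
t 5.83 p [611.7  -3.8 106. ] ay -4.05 tilt 0.23 q6 -0.121 w 19.9 shift [-3.36  0.97 -0.1 ] n 0.8 twist -97.75
[ 0.99512307 -0.63380909  0.21665347]
```

```bash
python3 -m pendant '[{"jaw":0,"linear":[0.23,-0.08,0],"twist":7},{"jaw":0,"linear":[0.22,-0.1,0],"twist":7},{"jaw":0,"linear":[0.21,-0.13,0],"twist":7},{"jaw":0,"linear":[0.19,-0.15,0],"twist":7},{"jaw":0,"linear":[0.17,-0.18,0],"twist":7},{"jaw":0,"linear":[0.15,-0.2,0],"twist":7},{"jaw":0,"linear":[0.12,-0.21,0],"twist":7},{"jaw":0,"linear":[0.09,-0.23,0],"twist":7},{"jaw":0,"linear":[0.07,-0.24,0],"twist":7},{"jaw":0,"linear":[0.04,-0.24,0],"twist":7},{"jaw":0,"linear":[0,0,0],"twist":0},{"jaw":0,"linear":[0,0,0],"twist":0}]'
python3 - <<'E'
from m import *
go(619,-38,107,93.7)
print(robot.get_obs()["moment"])
for n,b in(("top",(210,325,140,220)),("side",(205,310,150,220))):
    c=shot(n); P=c["P"]; rect(P,b,.05,.068,"pin"+n); rect(P,b,.069,.0785,"block"); rect(P,b,.081,.091,"plate")
E
```

```text
time: 6.83
position: [0.607, 0.0189, 0.1061]
tool_rot: [0.99, 0.139, 0.003, 0.0]
ft_force: [5.2, 4.1, -5.3]
grip_width: 0.02
grip_force: 45.0
t 6.83 p [607.   18.9 106.1] ay -74.05 tilt 0.36 q6 1.138 w 20.0 shift [-0.41  5.8  -0.08] n 1.4 twist -167.75
[ 0.61425912 -0.8067996   0.15248122]
pintop none
block 4 c [589.  -22.8] size [2.2 5.7] ang 31.9 mean [589.2 -22.8  74.9]
plate none
pinside 157 c [583.4  91. ] size [58.  52.7] ang 54.9 mean [583.3  96.3  62.2]
block 792 c [594.5  17.3] size [ 76.9 112.3] ang 18.3 mean [589.4  13.9  73.8]
plate 63 c [552.1  87.8] size [42.7 11.1] ang 15.8 mean [550.8  87.4  85.4]
```

```bash
python3 -m pendant '[{"jaw":0,"linear":[0.01,-0.24,0],"twist":7},{"jaw":0,"linear":[-0.02,-0.24,0],"twist":7},{"jaw":0,"linear":[-0.05,-0.24,0],"twist":7},{"jaw":0,"linear":[-0.08,-0.23,0],"twist":7},{"jaw":0,"linear":[-0.11,-0.22,0],"twist":7},{"jaw":0,"linear":[-0.13,-0.2,0],"twist":7},{"jaw":0,"linear":[0,0,0],"twist":0},{"jaw":0,"linear":[0,0,0],"twist":0}]';  python3 -m pendant '[{"jaw":0,"linear":[-0.08,-0.09,0],"twist":3.5},{"jaw":0,"linear":[0,0,0],"twist":0},{"jaw":0,"linear":[0,0,0],"twist":0}]'
python3 - <<'E'
from m import *
go(619,-38,107,93.7)
print(robot.get_obs()["moment"])
E
```

```text
time: 7.6
position: [0.6033, 0.0323, 0.1061]
tool_rot: [0.975, -0.224, 0.003, -0.0]
ft_force: [5.9, 0.7, -4.8]
grip_width: 0.0199
grip_force: 45.0
time: 7.85
position: [0.6029, 0.0333, 0.1061]
tool_rot: [0.967, -0.254, 0.003, -0.0]
ft_force: [5.5, 0.4, -4.7]
grip_width: 0.0198
grip_force: 45.0
t 7.85 p [602.9  33.3 106.1] ay -119.4 tilt 0.32 q6 1.954 w 19.8 shift [ 4.9   5.42 -0.08] n 1.8 twist -213.1
[ 0.15061779 -0.83613848  0.08865378]
```

```bash
for i in 1; do python3 -m pendant '[{"jaw":0,"linear":[-0.09,-0.09,0],"twist":3.5},{"jaw":0,"linear":[0,0,0],"twist":0},{"jaw":0,"linear":[0,0,0],"twist":0}]'; python3 -c "
from m import *
go(619,-38,107,93.7); print(robot.get_obs()['moment'])"; python3 -m pendant '[{"jaw":0,"linear":[-0.09,-0.08,0],"twist":3.5},{"jaw":0,"linear":[0,0,0],"twist":0},{"jaw":0,"linear":[0,0,0],"twist":0}]';done;  python3 - <<'E'
from m import *
go(619,-38,107,93.7)
print(robot.get_obs()["moment"])
E
```

```text
time: 8.1
position: [0.6026, 0.0344, 0.1061]
tool_rot: [0.959, -0.283, 0.003, -0.0]
ft_force: [5.6, 0.8, -4.6]
grip_width: 0.0195
grip_force: 45.0
t 8.1 p [602.6  34.4 106.1] ay -122.9 tilt 0.32 q6 2.017 w 19.5 shift [ 5.31  5.18 -0.08] n 1.8 twist -216.6
[ 0.09715178 -0.76542897  0.09042276]
time: 8.35
position: [0.6023, 0.0353, 0.1061]
tool_rot: [0.95, -0.312, 0.003, -0.0]
ft_force: [5.1, 0.0, -5.8]
grip_width: 0.0199
grip_force: 45.0
t 8.35 p [602.3  35.3 106.1] ay -126.38 tilt 0.32 q6 2.08 w 19.9 shift [ 5.7   4.91 -0.07] n 1.8 twist -220.08
[ 0.00173514 -0.80267378  0.14462181]
```

```bash
python3 -m pendant '[{"jaw":0,"linear":[-0.1,-0.08,0],"twist":3.5},{"jaw":0,"linear":[0,0,0],"twist":0},{"jaw":0,"linear":[0,0,0],"twist":0}]'; python3 -c "
from m import *
go(619,-38,107,93.7); print(robot.get_obs()['moment'])"; python3 -m pendant '[{"jaw":0,"linear":[-0.1,-0.07,0],"twist":3.5},{"jaw":0,"linear":[0,0,0],"twist":0},{"jaw":0,"linear":[0,0,0],"twist":0}]';  python3 - <<'E'
from m import *
go(619,-38,107,93.7)
print(robot.get_obs()["moment"])
c=shot("side");b=(205,310,150,220);P=c["P"]
rect(P,b,.069,.0785,"block"); rect(P,(215,235,180,215),.081,.091,"plate");np.save("side1.npy",P)
cv2.imwrite("pics/k3.png",np.clip(cv2.resize(c["color"][110:230,190:330],None,fx=4,fy=4,interpolation=2)*1.6,0,255).astype(np.uint8))
E
```

```text
time: 8.6
position: [0.6022, 0.0354, 0.1061]
tool_rot: [0.94, -0.34, 0.003, 0.001]
ft_force: [4.8, -2.9, -5.7]
grip_width: 0.02
grip_force: 45.0
t 8.6 p [602.2  35.4 106.1] ay -129.74 tilt 0.4 q6 2.142 w 20.0 shift [ 5.99  4.57 -0.05] n 1.8 twist -223.44
[-0.57563411 -0.77943457  0.47882418]
time: 8.85
position: [0.6011, 0.0364, 0.1062]
tool_rot: [0.929, -0.369, 0.003, 0.001]
ft_force: [3.1, -3.8, -4.6]
grip_width: 0.02
grip_force: 45.0
t 8.85 p [601.1  36.4 106.2] ay -133.35 tilt 0.31 q6 2.207 w 20.0 shift [ 6.4   4.18 -0.05] n 1.8 twist -227.05
[-0.77457275 -0.4698496   0.03284326]
block 539 c [593.7  40.4] size [100.7 119.5] ang 14.0 mean [577.4  51.7  73.8]
plate 44 c [552.   84.9] size [38.5  7.8] ang 22.8 mean [553.1  86.3  84.4]
```

View pics/k3.png

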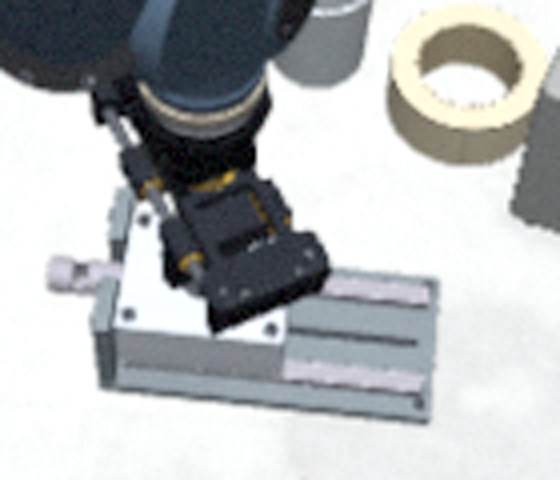

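```bash
python3 -m pendant '[{"jaw":1,"linear":[0,0,0],"twist":0},{"jaw":1,"linear":[0,0,0],"twist":0},{"jaw":1,"linear":[0,0,0],"twist":0},{"jaw":1,"linear":[0,0,0],"twist":0},{"jaw":1,"linear":[0,0,-2],"twist":0},{"jaw":1,"linear":[0,0,-4],"twist":0},{"jaw":1,"linear":[0,0,-4],"twist":0},{"jaw":1,"linear":[0,0,0],"twist":-7},{"jaw":1,"linear":[0,0,0],"twist":-7},{"jaw":1,"linear":[0,0,0],"twist":-7},{"jaw":1,"linear":[0,0,0],"twist":-7}]'; python3 -m pendant '[{"jaw":1,"linear":[0,0,0],"twist":-7},{"jaw":1,"linear":[0,0,0],"twist":-7},{"jaw":1,"linear":[0,0,0],"twist":-7},{"jaw":1,"linear":[0,0,0],"twist":-7},{"jaw":1,"linear":[0,0,0],"twist":-7},{"jaw":1,"linear":[0,0,0],"twist":-7},{"jaw":1,"linear":[0,0,0],"twist":-7},{"jaw":1,"linear":[0,0,0],"twist":-7},{"jaw":1,"linear":[0,0,0],"twist":-7},{"jaw":1,"linear":[0,0,0],"twist":-7},{"jaw":1,"linear":[0,0,0],"twist":-7},{"jaw":1,"linear":[0,0,0],"twist":-7}]'; python3 -c "
from m import *
go(451.3,-92.9,206,-7.7)"
```

```text
time: 9.82
position: [0.5984, 0.039, 0.2066]
tool_rot: [0.991, -0.132, -0.0, 0.0]
ft_force: [-0.0, -0.3, -0.8]
grip_width: 0.0832
grip_force: 0.0
time: 10.82
position: [0.5983, 0.039, 0.206]
tool_rot: [0.825, 0.565, -0.001, -0.0]
ft_force: [-0.1, 0.6, 0.1]
grip_width: 0.0869
grip_force: 0.0
t 10.82 p [598.3  39.  206. ] ay -21.23 tilt 0.08 q6 0.249 w 86.9 shift [-17.62  -8.93   0.02] n 4.7 twist -13.53
```

```bash
python3 -m pendant '[{"jaw":1,"linear":[-3.52,-1.79,0],"twist":0},{"jaw":1,"linear":[-3.52,-1.79,0],"twist":0},{"jaw":1,"linear":[-3.52,-1.79,0],"twist":0},{"jaw":1,"linear":[-3.52,-1.79,0],"twist":0},{"jaw":1,"linear":[-3.52,-1.79,0],"twist":0},{"jaw":1,"linear":[0,0,0],"twist":-6.8},{"jaw":1,"linear":[0,0,0],"twist":-6.8},{"jaw":1,"linear":[0,0,0],"twist":0},{"jaw":1,"linear":[0,0,0],"twist":0}]'
python3 - <<'E'
from m import *
go(451.3,-92.9,124,-7.7)
B={"top":(205,325,140,220),"side":(195,310,150,225)}
for n in B:
    c=shot(n); P=c["P"];b=B[n]; np.save(n+"2.npy",P); cv2.imwrite(f"pics/{n}2.png",c["color"])
    rect(P,b,.116,.13,"knob");rect(P,b,.069,.0785,"block");rect(P,(b[0],240,b[2],b[3]),.081,.091,"plate");rect(P,(b[0],235,b[2],b[3]),.055,.068,"pin")
E
```

```text
time: 11.57
position: [0.4507, -0.0917, 0.2062]
tool_rot: [0.756, 0.655, -0.0, -0.0]
ft_force: [-0.2, -1.2, 0.5]
grip_width: 0.0871
grip_force: 0.0
t 11.57 p [450.7 -91.7 206.2] ay -8.22 tilt 0.01 q6 -0.301 w 87.1 shift [-0.12  0.08  8.22] n 2.0 twist -0.52
knob 185 c [601.6  34.6] size [16.2 61.4] ang 54.7 mean [601.1  34.3 123.1]
block 1427 c [601.6  34.3] size [ 90.  109.9] ang 14.1 mean [600.1  34.4  73.9]
plate 87 c [620.1 101.8] size [40.4 11.8] ang 13.5 mean [619.9 101.6  84.2]
pin 171 c [583.3 112.2] size [25.6 49.7] ang 17.7 mean [581.6 111.5  63.6]
knob none
block 82 c [550.7  60.3] size [19.1 63.9] ang 23.8 mean [551.2  56.   73.1]
plate 16 c [535.7  82.6] size [10.   9.8] ang 13.3 mean [536.3  83.1  84.4]
pin 42 c [548.6  58.6] size [ 4.2 42. ] ang 13.6 mean [549.1  58.2  61.9]
```

```bash
python3 -m pendant '[{"jaw":1,"linear":[-0.1,0.07,2.7],"twist":-0.5},{"jaw":1,"linear":[0,0,2.8],"twist":0},{"jaw":1,"linear":[0,0,2.7],"twist":0},{"jaw":1,"linear":[0,0,0],"twist":0},{"jaw":0,"linear":[0,0,0],"twist":0},{"jaw":0,"linear":[0,0,0],"twist":0},{"jaw":0,"linear":[0,0,0],"twist":0},{"jaw":0,"linear":[0,0,0],"twist":0},{"jaw":0,"linear":[0,0,0],"twist":0},{"jaw":0,"linear":[0,0,0],"twist":0},{"jaw":0,"linear":[0,0,0],"twist":0},{"jaw":0,"linear":[0,0,0],"twist":0}]' 40;python3 -m pendant '[{"jaw":0,"linear":[0,0,0],"twist":0},{"jaw":0,"linear":[0,0,0],"twist":0},{"jaw":0,"linear":[0,0,0],"twist":0},{"jaw":0,"linear":[0,0,0],"twist":0},{"jaw":0,"linear":[0,0,0],"twist":0},{"jaw":0,"linear":[0,0,0],"twist":0},{"jaw":0,"linear":[0,0,0],"twist":0},{"jaw":0,"linear":[0,0,0],"twist":0}]'; python3 -c "
from m import *
go(451.3,-92.9,123.5,-7.7)"
```

```text
time: 12.67
position: [0.4516, -0.0929, 0.1244]
tool_rot: [0.752, 0.659, 0.0, 0.0]
ft_force: [-0.3, -0.5, -0.4]
grip_width: 0.0418
grip_force: 0.0
time: 13.33
position: [0.4514, -0.0928, 0.124]
tool_rot: [0.752, 0.659, -0.0, -0.0]
ft_force: [0.5, 0.3, -0.3]
grip_width: 0.0099
grip_force: 40.0
t 13.33 p [451.4 -92.8 124. ] ay -7.58 tilt 0.01 q6 -0.314 w 9.9 shift [-0.01 -0.01  0.05] n 0.0 twist 0.12
```

```bash
python3 -m pendant '[{"jaw":0,"linear":[0,0,-1.5],"twist":0},{"jaw":0,"linear":[0,0,-3],"twist":0},{"jaw":0,"linear":[0,0,-3.2],"twist":0},{"jaw":0,"linear":[0,0,-3.2],"twist":0},{"jaw":0,"linear":[0,0,-3.2],"twist":0},{"jaw":0,"linear":[0,0,0],"twist":0},{"jaw":0,"linear":[0,0,0],"twist":3.42},{"jaw":0,"linear":[0,0,0],"twist":5},{"jaw":0,"linear":[0,0,0],"twist":6},{"jaw":0,"linear":[0,0,0],"twist":6},{"jaw":0,"linear":[0,0,0],"twist":6},{"jaw":0,"linear":[0,0,0],"twist":6}]';python3 -m pendant '[{"jaw":0,"linear":[0,0,0],"twist":6},{"jaw":0,"linear":[0,0,0],"twist":6},{"jaw":0,"linear":[0,0,0],"twist":6},{"jaw":0,"linear":[0,0,0],"twist":6},{"jaw":0,"linear":[0,0,0],"twist":6},{"jaw":0,"linear":[0,0,0],"twist":6},{"jaw":0,"linear":[0,0,0],"twist":0}]'; python3 -c "
from m import *
go(590.2,118.6,264,-75.9)"
```

```text
time: 14.33
position: [0.4509, -0.0925, 0.2642]
tool_rot: [0.907, 0.42, -0.0, -0.001]
ft_force: [0.2, -0.4, -0.8]
grip_width: 0.0099
grip_force: 40.0
time: 14.92
position: [0.451, -0.0926, 0.2642]
tool_rot: [0.993, 0.121, -0.001, -0.0]
ft_force: [-0.8, 0.6, -1.1]
grip_width: 0.0094
grip_force: 40.0
t 14.92 p [451.  -92.6 264.2] ay -76.1 tilt 0.09 q6 0.882 w 9.4 shift [ 18.59 -17.15   0.02] n 6.1 twist -0.2
```

```bash
python3 -m pendant '[{"jaw":0,"linear":[1.4,-1.25,0],"twist":0},{"jaw":0,"linear":[2.4,-2.2,0],"twist":0},{"jaw":0,"linear":[2.5,-2.3,0],"twist":0},{"jaw":0,"linear":[2.5,-2.3,0],"twist":0},{"jaw":0,"linear":[2.5,-2.3,0],"twist":0},{"jaw":0,"linear":[2.5,-2.3,0],"twist":0},{"jaw":0,"linear":[2.5,-2.3,0],"twist":-0.2},{"jaw":0,"linear":[1.5,-1.4,0],"twist":0},{"jaw":0,"linear":[0.7,-0.7,0],"twist":0},{"jaw":0,"linear":[0,0,0],"twist":0},{"jaw":0,"linear":[0,0,0],"twist":0},{"jaw":0,"linear":[0,0,0],"twist":0}]'
python3 - <<'E'
from m import *
go(590.2,118.6,264,-75.9)
ims=[]
for n,(u,v) in(("top",(170,120)),("side",(160,110))):
    c=shot(n); np.save(n+"3.npy",c["P"]); cv2.imwrite(f"pics/{n}3.png",c["color"])
    ims.append(cv2.resize(c["color"][v:v+150,u:u+100],None,fx=4,fy=4,interpolation=2))
cv2.imwrite("pics/h3.png",np.clip(np.hstack(ims)*1.6,0,255).astype(np.uint8))
E
```

```text
time: 15.92
position: [0.5886, 0.1162, 0.2646]
tool_rot: [0.992, 0.124, -0.001, 0.0]
ft_force: [-0.2, -0.3, -0.9]
grip_width: 0.0097
grip_force: 40.0
t 15.92 p [588.6 116.2 264.6] ay -75.81 tilt 0.12 q6 1.333 w 9.7 shift [ 0.22 -0.19  0.06] n 0.1 twist 0.09
```

View pics/h3.png

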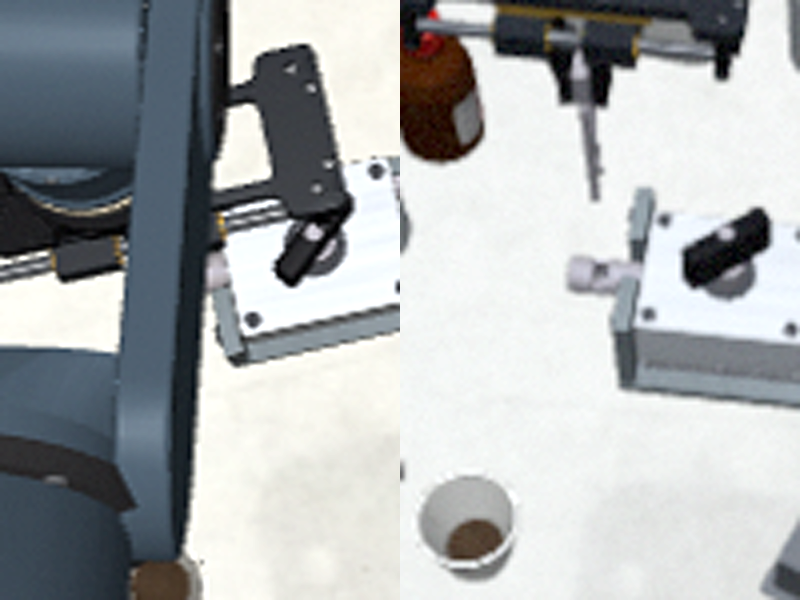

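Run:
```python
from m import *
P=np.load("side3.npy"); b=(190,300,145,225)
p=rect(P,b,.117,.13,"knob"); rect(P,b,.069,.0785,"block");rect(P,b,.081,.091,"plate");q=rect(P,(195,235,165,190),.055,.07,"pin")
e=np.array([-np.sin(np.radians(14.1)),np.cos(np.radians(14.1))]); ax=np.array([e[1],-e[0]])
for w in(p,q):
    w=w*1000; s=w[:,:2]@e; t=w[:,:2]@ax; print("s",np.sort(s)[[0,3,-4,-1]].round(1),"t",np.sort(t)[[0,3,-4,-1]].round(1), t.mean().round(1))
w=q*1000; k=w[:,2]>65; print("pin crest t",(w[k,:2]@ax).mean(),k.sum(), "zmax",w[:,2].max())
o=np.array(robot.get_obs()["position"])*1000
print("TCP s,t",o[:2]@e,o[:2]@ax)
# clip pixels
sub=P[125:165,190:222]*1000
for v in range(sub.shape[0]):
    r=sub[v]; k=(np.abs(r[:,0]-o[0])<35)&(np.abs(r[:,1]-o[1])<25)&(r[:,2]>130)&(r[:,2]<262)
    if k.any(): print(v+125,[(u+190,*(int(round(x)) for x in (r[u,:2]@e-o[:2]@e,r[u,:2]@ax-o[:2]@ax,r[u,2]))) for u in np.where(k)[0]])
```

```text
knob 147 c [600.   37.2] size [17.4 61.7] ang 53.6 mean [598.5  36.3 122.9]
block 1007 c [594.4  40.7] size [100.3 119.6] ang 14.2 mean [592.8  35.5  73.9]
plate 66 c [551.8  87.7] size [42.2 12. ] ang 13.7 mean [551.6  87.4  84.9]
pin 135 c [580.4 115. ] size [27.5 51.6] ang 26.3 mean [579.8 116.1  63.3]
s [-137.2 -134.5  -85.6  -84.7] t [567.  568.7 610.6 614.6] 589.4
s [-54.  -53.1  -7.1  -5. ] t [576.5 579.5 606.3 609.3] 590.7
pin crest t 592.2172390784107 51 zmax 69.63425760203745
TCP s,t -30.87535852178073 599.40091921082
127 [(np.int64(212), -12, 11, 258)]
128 [(np.int64(212), -13, 8, 258)]
129 [(np.int64(212), -13, 7, 256)]
130 [(np.int64(212), -12, 8, 251)]
131 [(np.int64(212), -13, 5, 251)]
132 [(np.int64(202), 7, -8, 261), (np.int64(211), -13, -6, 261)]
133 [(np.int64(199), 14, -12, 261), (np.int64(200), 12, -10, 259), (np.int64(201), 9, -12, 262), (np.int64(202), 8, -8, 256), (np.int64(207), -4, -8, 259), (np.int64(208), -7, -10, 262), (np.int64(211), -13, -7, 260)]
134 [(np.int64(199), 14, -12, 258), (np.int64(200), 12, -10, 255), (np.int64(201), 10, -9, 255), (np.int64(
[... 2975 characters left out ...]
np.int64(206), 3, -12, 184), (np.int64(207), 1, -13, 185), (np.int64(208), -1, -11, 183), (np.int64(209), -2, -3, 171), (np.int64(210), -2, 5, 159)]
154 [(np.int64(207), 1, -13, 181), (np.int64(208), -1, -12, 180)]
155 [(np.int64(207), 1, -14, 179), (np.int64(208), -2, -15, 180)]
156 [(np.int64(207), 2, -13, 172), (np.int64(208), 0, -10, 168)]
157 [(np.int64(207), 2, -14, 169), (np.int64(208), 0, -11, 166), (np.int64(209), -2, -11, 166)]
158 [(np.int64(207), 2, -14, 166), (np.int64(208), -1, -15, 167), (np.int64(209), -2, -12, 163)]
159 [(np.int64(207), 3, -12, 157), (np.int64(208), 0, -13, 160), (np.int64(209), -2, -11, 158)]
160 [(np.int64(208), 0, -13, 156), (np.int64(209), -2, -12, 155)]
```

The clip hangs upright over the pin, with its straight leg on the near side (side-view pixels ~(207,150)) and the pin hole at ~(210,177). The top view is blocked by the arm. I'll correct the offset, lower to just above the pin, and measure again from the side.

```bash
python3 -m pendant '[{"jaw":0,"linear":[0.21,-0.3,1],"twist":0.1},{"jaw":0,"linear":[0,0,2],"twist":0},{"jaw":0,"linear":[0,0,2],"twist":0},{"jaw":0,"linear":[0,0,1.6],"twist":0},{"jaw":0,"linear":[0,0,0.8],"twist":0},{"jaw":0,"linear":[0,0,0],"twist":0},{"jaw":0,"linear":[0,0,0],"twist":0},{"jaw":0,"linear":[0,0,0],"twist":0}]'
python3 - <<'E'
from m import *
go(590.2,118.6,264,-75.9)
ims=[]; c=shot("side"); np.save("side4.npy",c["P"]); cv2.imwrite("pics/side4.png",c["color"])
cv2.imwrite("pics/h4.png",np.clip(cv2.resize(c["color"][130:200,185:275],None,fx=8,fy=8,interpolation=2)*1.5,0,255).astype(np.uint8))
P=c["P"]; o=np.array(robot.get_obs()["position"])*1000
e=np.array([-np.sin(np.radians(14.1)),np.cos(np.radians(14.1))]); ax=np.array([e[1],-e[0]])
rect(P,(190,300,145,225),.117,.13,"knob")
sub=P[130:195,190:235]*1000
S=sub[...,:2]@e-o[:2]@e; T=sub[...,:2]@ax-o[:2]@ax
k=(abs(S)<6)&(T<-6)&(T>-19)&(sub[...,2]>72)&(sub[...,2]<160)
print("leg s,t",np.median(S[k]),S[k].mean()+.28,T[k].mean()+2.34,k.sum())
for z in range(72,160,12):
    j=k&(sub[...,2]>=z)&(sub[...,2]<z+12); print(z,S[j].mean().round(2),T[j].mean().round(2),j.sum())
# columns in colour: pin end & hole
h=c["color"][:, :, 1].astype(int); print(h[168:190,196:226])
np.set_printoptions(linewidth=250)
E
```

```text
time: 16.68
position: [0.5917, 0.1207, 0.1919]
tool_rot: [0.992, 0.123, 0.001, 0.0]
ft_force: [-0.5, -0.3, -0.9]
grip_width: 0.0096
grip_force: 40.0
t 16.68 p [591.7 120.7 191.9] ay -75.92 tilt 0.11 q6 1.341 w 9.6 shift [-0.19  0.17 -7.21] n 1.7 twist -0.02
knob 147 c [598.4  36.9] size [16.9 61.4] ang 56.8 mean [597.8  36.5 123.3]
leg s,t 0.018214731289500463 0.6117228084612631 -9.683187234845514 41
72 1.62 -11.28 2
84 0.58 -13.16 4
96 0.13 -11.66 6
108 -0.03 -12.29 7
120 0.87 -12.26 6
132 -0.33 -11.24 6
144 0.58 -12.13 8
156 -0.24 -11.87 2
[[157 158 156 157 156 156 155 154 154 155 155 128  84  61 111 148 156 157
  157 158 141 118 108 107 105  70 131 156 158 158]
 [158 158 160 157 156 155 154 154 155 156 154 133  88  63 138 157 156 156
  156 158 144 110  92  92  89  57 131 155 159 158]
 [156 157 158 157 155 155 154 153 154 156 155 147 102  60 127 154 157 156
  158 156 141  93  47  49  51  51 135 157 159 159]
 [158 158 158 158 157 155 156 154 153 153 156 156 110  62 105 148 158 156
  156 158 146  99  52  53  53  72 140 157 157 158]
 [157 158 158 157 156 156 155 155 155 154 154 156 11
[... 1498 characters left out ...]
157 145 138 144 144 129
  109 104 104 107  81 110 151 159 159 157 157 158]
 [158 157 157 155 155 155 156 155 157 157 155 156 157 157 157 158 157 138
  115 106 105 106  75 130 157 159 158 158 157 157]
 [157 159 158 158 155 156 156 156 156 156 156 156 155 158 157 156 155 129
  106 107 105 105  68 134 149 142 139 147 156 157]
 [157 157 158 157 157 156 157 157 157 158 157 157 156 157 157 157 151 123
  104 104 105 101  72 125 117  87  79 114 151 160]
 [156 156 156 158 157 157 158 157 157 158 157 158 157 158 158 156 135 114
  109 104 105  95  80 130 105  57  58  88 145 158]
 [156 154 156 156 157 156 157 157 156 156 156 156 156 156 158 156 118 105
  109 107 107  87  93 147 122  75  77 101 145 160]]
```

View pics/h4.png

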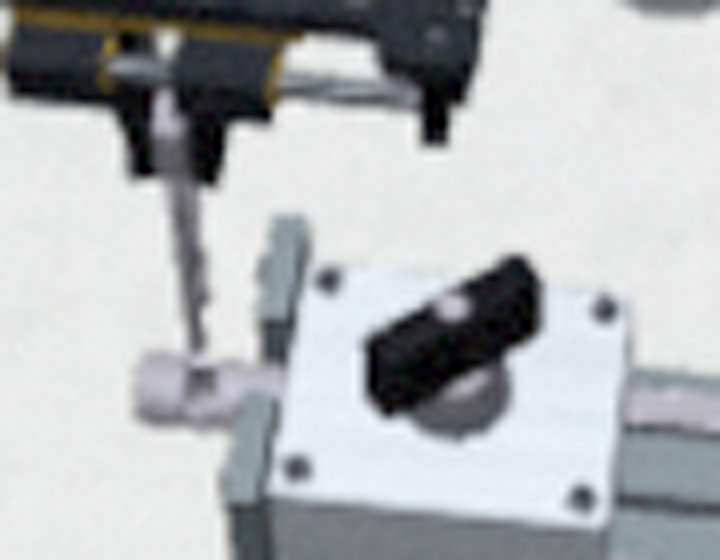

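Run:
```python
from m import *
c=cams.camera("side"); f=192/np.tan(np.radians(c["fov_y"]/2)); V=np.array(c["view"])
e=np.array([-np.sin(np.radians(14.1)),np.cos(np.radians(14.1))]); ax=np.array([e[1],-e[0]])
def pr(s,t,z):
    s,t,z=np.broadcast_arrays(s,t,z); p=np.stack([s*e[0]+t*ax[0],s*e[1]+t*ax[1],z,np.full(s.shape,1000.)],-1)/1000
    q=p@V.T; return np.stack([q[...,0]/q[...,2]*f+c["cx"],q[...,1]/q[...,2]*f+c["cy"]],-1)
print("cx,cy",c["cx"],c["cy"],"px/10mm s,t,z",pr(-27.5+10,592,67)-pr(-27.5,592,67),pr(-27.5,602,67)-pr(-27.5,592,67),pr(-27.5,592,77)-pr(-27.5,592,67))
th=np.linspace(0,2*np.pi,100)
C=pr(-27.5+22,592+12*np.cos(th),55+12*np.sin(th)); print("pin end circle: minc",C[:,0].min(),"rows",C[:,1].min(),C[:,1].max())
for ss in(-12,-10): 
    C=pr(-27.5+22+ss,592+12*np.cos(th),55+12*np.sin(th)); print("pin section",C[:,0].mean(),C[:,1].min(),C[:,1].max())
C=pr(-27.5+5*np.cos(th),592+5*np.sin(th),55+np.sqrt(144-25*np.sin(th)**2)); print("mouth",C.min(0),C.max(0))
for nm,o in(("side3",(-30.875,599.4,264.6)),("side4",(-27.07,603.3,191.9))):
    for dz in(0,20,40,60): print(nm,"leg centre",dz,pr(o[0],o[1]-10,o[2]+2-116+dz))
    C=pr(o[0]+3*np.cos(th),o[1]-10+3*np.sin(th),o[2]-114); print("tip rows",C[:,1].min(),C[:,1].max())
np.set_printoptions(linewidth=200)
print(cv2.imread("pics/side3.png")[146:164,202:214,1].astype(int))
for n in("side3","side4"):
    g=cv2.imread(f"pics/{n}.png")[:,:,1].astype(float)
    for v in(150,155,158,165,170):
        w=np.clip(150-g[v,203:213],0,None); print(n,v,(w*np.arange(203,213)).sum()/max(w.sum(),1),w.round())
```

```text
cx,cy 245.84568840873925 189.1115875826111 px/10mm s,t,z [-3.76943518 -0.38809527] [ 0.59847029 -3.22171827] [-0.25862205 -2.00281186]
pin end circle: minc 200.85254428122414 rows 173.7641875285715 182.788906466966
pin section 206.18364986002334 174.22443594109248 183.25398839703644
pin section 205.43662025818577 174.1476912211439 183.17643773308407
mouth [207.70329997 175.34805441] [211.52126171 178.60625047]
side3 leg centre 0 [208.51399283 160.08501872]
side3 leg centre 20 [207.94121268 155.52183163]
side3 leg centre 40 [207.35029028 150.81411008]
side3 leg centre 60 [206.74034981 145.95487657]
tip rows 159.06698862974912 161.10550248656128
side4 leg centre 0 [209.24479448 174.13682202]
side4 leg centre 20 [208.71448457 170.03318347]
side4 leg centre 40 [208.16832135 165.80686906]
side4 leg centre 60 [207.60558316 161.45229431]
tip rows 173.15672415780327 175.1191389963086
[[153 152 153 133  87  61  59  88 140 156 154 154]
 [154 154 154 138  94  63  58  75 139 155 155 156]
 [155 155 153 145  99  64  62  80 139 155 154 157]
 [155 153 156 155 111  62  68  88 140 155 155 155]
 [154 1
[... 675 characters left out ...]
54 154 153 155 154 155 155 156]]
side3 150 207.68076923076924 [ 0.  0.  0. 36. 82. 79. 55.  8.  0.  0.]
side3 155 208.01075268817203 [ 0.  0.  0.  4. 46. 86. 44.  6.  0.  0.]
side3 158 208.26519337016575 [ 0.  0.  0.  0. 31. 79. 63.  8.  0.  0.]
side3 165 0.0 [0. 0. 0. 0. 0. 0. 0. 0. 0. 0.]
side3 170 0.0 [0. 0. 0. 0. 0. 0. 0. 0. 0. 0.]
side4 150 207.71341463414635 [137. 101.  88.  89.  94. 110. 131. 139. 149. 110.]
side4 155 207.56934306569343 [ 0.  0.  8. 46. 80. 72. 58. 10.  0.  0.]
side4 158 207.69961977186313 [ 0.  0.  0. 35. 82. 80. 59.  7.  0.  0.]
side4 165 208.6374501992032 [ 0.  0.  0.  0. 35. 83. 76. 52.  5.  0.]
side4 170 208.8109756097561 [ 0.  0.  0.  0.  3. 48. 90. 23.  0.  0.]
```

Lined up against the pin from the side, the leg at column ~209 is nearly centred on the hole (columns 207.7–211.5) and sits about 2 mm too far back. I'll correct that and descend slowly, watching the force.

```bash
python3 -m pendant '[{"jaw":0,"linear":[-0.19,0.06,0],"twist":0},{"jaw":0,"linear":[0,0,0],"twist":0},{"jaw":0,"linear":[0,0,0],"twist":0},{"jaw":0,"linear":[0,0,0.4],"twist":0},{"jaw":0,"linear":[0,0,0.4],"twist":0},{"jaw":0,"linear":[0,0,0.4],"twist":0},{"jaw":0,"linear":[0,0,0.4],"twist":0},{"jaw":0,"linear":[0,0,0],"twist":0},{"jaw":0,"linear":[0,0,0],"twist":0}]'
python3 - <<'E'
from h import *
o=robot.get_obs(); p=np.array(o["position"][:2])*1000; a=np.radians(14.1)
print("s",-p[0]*np.sin(a)+p[1]*np.cos(a),"t",p[0]*np.cos(a)+p[1]*np.sin(a),o["moment"])
E
```

```text
time: 17.53
position: [0.5889, 0.1198, 0.1744]
tool_rot: [0.992, 0.123, -0.001, -0.0]
ft_force: [-0.6, -0.5, -1.0]
grip_width: 0.0097
grip_force: 40.0
s -27.284172931973046 t 600.3772417556895 [-0.05987579  0.11545181  0.01275983]
```

```bash
python3 -m pendant '[{"jaw":0,"linear":[0,0,0.3],"twist":0},{"jaw":0,"linear":[0,0,0.3],"twist":0},{"jaw":0,"linear":[0,0,0.3],"twist":0},{"jaw":0,"linear":[0,0,0],"twist":0},{"jaw":0,"linear":[0,0,0],"twist":0}]'
python3 - <<'E'
from h import *
c=shot("side"); cv2.imwrite("pics/h5.png",np.clip(cv2.resize(c["color"][140:200,185:250],None,fx=9,fy=9,interpolation=2)*1.5,0,255).astype(np.uint8))
for i in range(3):
    o=robot.get_obs(); p=np.array(o["position"][:2])*1000; a=np.radians(14.1)
    print("s",-p[0]*np.sin(a)+p[1]*np.cos(a),"t",p[0]*np.cos(a)+p[1]*np.sin(a),o["moment"],o["ft_force"]); cams.camera("side")
E
```

```text
time: 17.95
position: [0.5892, 0.1198, 0.1658]
tool_rot: [0.992, 0.123, -0.0, -0.0]
ft_force: [0.2, 0.6, -1.0]
grip_width: 0.0099
grip_force: 40.0
s -27.359601901509805 t 600.6562543202397 [-0.00260011  0.19720326 -0.03625014] [ 0.1435912   0.71560016 -1.54684915]
s -27.36053219714117 t 600.7208161335545 [-0.0802788   0.15643458  0.0491384 ] [-0.39897842  0.05677011 -0.25815427]
s -27.383300055330807 t 600.7231530426794 [-0.0476207   0.10234614 -0.04653389] [ 0.74592316 -0.23404561 -1.49601246]
```

View pics/h5.png

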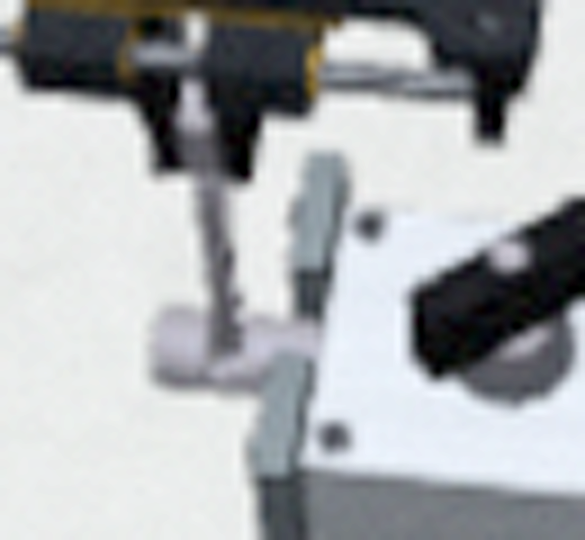

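The leg is in the hole at the middle of the pin with no contact force. I'll push on.

```bash
python3 -m pendant '[{"jaw":0,"linear":[0,0,0.3],"twist":0},{"jaw":0,"linear":[0,0,0.3],"twist":0},{"jaw":0,"linear":[0,0,0.3],"twist":0},{"jaw":0,"linear":[0,0,0.3],"twist":0},{"jaw":0,"linear":[0,0,0],"twist":0}]'; python3 -m pendant '[{"jaw":0,"linear":[0,0,0.3],"twist":0},{"jaw":0,"linear":[0,0,0.3],"twist":0},{"jaw":0,"linear":[0,0,0.3],"twist":0},{"jaw":0,"linear":[0,0,0],"twist":0}]'; python3 -c "
from h import *
go(590,118,133,-75.9);print(robot.get_obs()['moment'])"
```

```text
time: 18.57
position: [0.5911, 0.1198, 0.1548]
tool_rot: [0.992, 0.123, 0.002, 0.0]
ft_force: [3.1, 1.0, -0.4]
grip_width: 0.01
grip_force: 40.0
time: 18.9
position: [0.5898, 0.1198, 0.1441]
tool_rot: [0.992, 0.123, 0.001, -0.0]
ft_force: [4.2, 0.8, -3.7]
grip_width: 0.0098
grip_force: 40.0
t 18.9 p [589.8 119.8 144.1] ay -75.91 tilt 0.06 q6 1.34 w 9.8 shift [-0.03  0.18  1.11] n 0.3 twist -0.01
[ 0.14125326 -0.91626119 -0.02013223]
```

```bash
python3 -m pendant '[{"jaw":0,"linear":[0,0,0.3],"twist":0},{"jaw":0,"linear":[0,0,0.3],"twist":0},{"jaw":0,"linear":[0,0,0.3],"twist":0},{"jaw":0,"linear":[0,0,0.2],"twist":0},{"jaw":0,"linear":[0,0,0],"twist":0},{"jaw":0,"linear":[0,0,0],"twist":0}]'
python3 - <<'E'
from h import *
go(590,118,133,-75.9);print(robot.get_obs()['moment'])
c=shot("side"); cv2.imwrite("pics/h6.png",np.clip(cv2.resize(c["color"][140:200,185:250],None,fx=9,fy=9,interpolation=2)*1.5,0,255).astype(np.uint8))
E
```

```text
time: 19.4
position: [0.5892, 0.1198, 0.134]
tool_rot: [0.992, 0.123, -0.0, -0.0]
ft_force: [3.9, 1.0, 0.6]
grip_width: 0.01
grip_force: 40.0
t 19.4 p [589.2 119.8 134. ] ay -75.9 tilt 0.02 q6 1.34 w 10.0 shift [0.03 0.2  0.1 ] n 0.1 twist -0.0
[ 0.15604714 -0.66111673 -0.0387309 ]
```

View pics/h6.png

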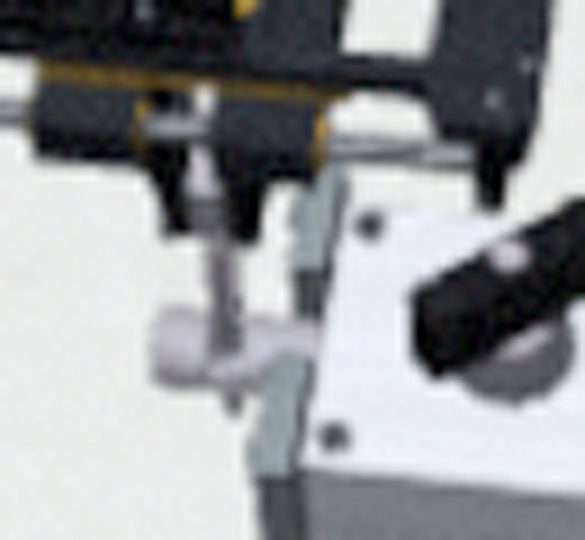

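The leg tip shows below the pin and the push force has dropped off, so it has snapped on. I'll press 1 mm more, ease off sideways, release, and retreat.

```bash
python3 -m pendant '[{"jaw":0,"linear":[0.08,0,0.1],"twist":0},{"jaw":0,"linear":[0,0,0],"twist":0},{"jaw":0,"linear":[0,0,0],"twist":0},{"jaw":0.3,"linear":[0,0,0],"twist":0},{"jaw":0.5,"linear":[0,0,0],"twist":0},{"jaw":0.5,"linear":[0,0,0],"twist":0},{"jaw":0.5,"linear":[0,0,0],"twist":0},{"jaw":0.5,"linear":[0,0,0],"twist":0},{"jaw":0.5,"linear":[0,0,-1.5],"twist":0},{"jaw":0.5,"linear":[0,0,-3],"twist":0},{"jaw":0.5,"linear":[0,0,-4],"twist":0},{"jaw":0.5,"linear":[0,0,0],"twist":0}]'; python3 -m pendant '[{"jaw":0.5,"linear":[0,0,0],"twist":0},{"jaw":0.5,"linear":[-3,-3,0],"twist":0},{"jaw":0.5,"linear":[-3,-3,0],"twist":0},{"jaw":0.5,"linear":[-3,-3,0],"twist":0},{"jaw":0.5,"linear":[-3,-3,0],"twist":0},{"jaw":0.5,"linear":[0,0,0],"twist":0},{"jaw":0.5,"linear":[0,0,0],"twist":0},{"jaw":0.5,"linear":[0,0,0],"twist":0}]'
python3 - <<'E'
from m import *
go(590,118,133,-75.9)
ims=[]
for n,(u,v),b in(("top",(190,130),(195,325,130,225)),("side",(185,120),(190,310,130,225))):
    c=shot(n);P=c["P"]; ims.append(cv2.resize(c["color"][v:v+90,u:u+60],None,fx=6,fy=6,interpolation=2))
    rect(P,b,.144,.16,"tab");rect(P,b,.117,.13,"knob");rect(P,b,.069,.0785,"block");rect(P,b,.081,.091,"plate")
cv2.imwrite("pics/h7.png",np.clip(np.hstack(ims)*1.5,0,255).astype(np.uint8))
E
```

```text
time: 20.45
position: [0.5943, 0.1202, 0.225]
tool_rot: [0.992, 0.123, 0.007, 0.001]
ft_force: [0.9, -0.4, 0.6]
grip_width: 0.0433
grip_force: 0.0
time: 21.12
position: [0.447, 0.2056, 0.2175]
tool_rot: [0.992, 0.123, -0.0, 0.0]
ft_force: [0.9, 0.1, -0.1]
grip_width: 0.0433
grip_force: 0.0
t 21.12 p [447.  205.6 217.5] ay -75.85 tilt 0.04 q6 1.528 w 43.3 shift [11.73 11.99  8.45] n 4.5 twist 0.05
tab 37 c [603.9 121.3] size [23.8  8.6] ang 13.7 mean [602.4 120.7 146.3]
knob 183 c [602.   34.3] size [16.2 60.8] ang 54.6 mean [601.1  34.2 123.1]
block 1433 c [601.3  36.3] size [ 90.  114.2] ang 14.3 mean [600.3  34.7  73.8]
plate 87 c [553.3  85. ] size [40.2 11.7] ang 13.0 mean [553.4  85.   84.8]
tab 34 c [603.  123.3] size [30.6  9.8] ang 12.5 mean [602.3 123.4 146.7]
knob 148 c [600.   37.2] size [17.4 59.7] ang 55.2 mean [598.7  36.2 122.7]
block 1009 c [594.   40.7] size [101.7 120. ] ang 14.0 mean [592.4  34.9  73.9]
plate 62 c [617.6 103.9] size [44.  11.6] ang 14.1 mean [617.9 104.2  85.4]
```

View pics/h7.png

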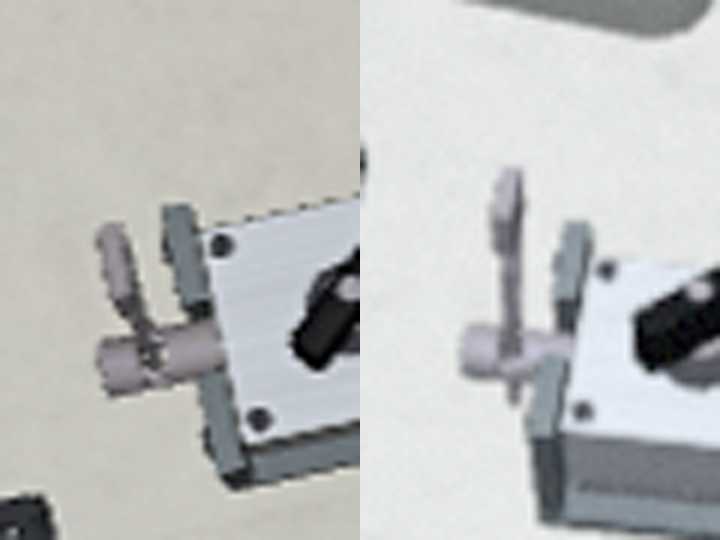

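The clip is on the pin and leans slightly (~0.14 rad) in its own plane. I'll check its height and leg geometry, and that it's at rest, before handing in.

Run:
```python
from m import *
e=np.array([-np.sin(np.radians(14.1)),np.cos(np.radians(14.1))]); ax=np.array([e[1],-e[0]])
for n,b,bias in(("top",(195,222,160,190),(1,-1.5)),("side",(195,222,140,192),(-1.2,1))):
    A=[]
    for i in range(4): A.append(shot(n)["P"])
    P=np.mean(A,0)*1000; w=P[b[2]:b[3],b[0]:b[1]].reshape(-1,3); w=w[w[:,2]>8]
    s=(w[:,:2]-bias)@e+27.8; t=(w[:,:2]-bias)@ax-592.4; z=w[:,2]
    print(n,"maxz",np.sort(z)[-8:].round(1))
    for z0 in list(range(10,45,6))+list(range(68,155,7)):
        k=(z>=z0)&(z<z0+7)&(abs(s)<9)&(abs(t)<45); print(z0,list(zip(t[k].round(0).astype(int).tolist(),s[k].round(0).astype(int).tolist())))
```

```text
top maxz [146.8 147.  147.3 147.8 148.3 148.5 148.7 148.8]
10 []
16 []
22 []
28 []
34 [(5, -2)]
40 [(5, -2)]
68 [(1, 1), (0, -1)]
75 [(17, -3), (14, -2), (12, -2), (4, -3), (2, 2), (2, 0), (2, -2)]
82 [(22, -3), (3, 1), (3, -1)]
89 [(6, -3), (5, 3), (5, 0), (5, -2)]
96 []
103 [(8, 3), (6, 1), (6, -1)]
110 [(9, -2), (7, 0), (7, -2)]
117 []
124 [(34, -5), (25, -5), (13, -5), (10, -4), (9, -4), (8, 3), (7, 1), (7, -1)]
131 [(30, -5), (22, -5), (10, 5), (9, 2), (8, 0), (8, -2)]
138 [(39, -3), (38, 2), (37, 0), (36, -2), (37, -4), (36, 5), (35, 3), (35, 0), (34, -2), (34, -4), (33, 3), (32, 1), (30, 1), (29, -3), (29, 4), (28, 2), (27, -5), (26, 5), (26, 2), (25, -4), (24, 5), (18, -5), (15, -5), (13, -4), (13, 5), (11, -4), (10, 4), (10, 1), (10, -1), (9, -3)]
145 [(32, -1), (31, -4), (31, 3), (30, -1), (27, 0), (27, -3), (25, 0), (24, -2), (23, 3), (23, 0), (22, -2), (22, -4), (21, 3), (21, 1), (20, -1), (19, -4), (18, 1), (18, -1), (17, -3), (17, 4), (16, 2), (16, 0), (15, -3), (14, 4), (14, 2), (13, 0), (13, -2), (12, 3), (11, 1), (11, -2)]
152 []
side maxz [146.7 146.9 147.1 147.3 14
[... 604 characters left out ...]
 (10, -1), (8, 1), (9, -1)]
117 [(24, -5), (11, -4)]
124 [(25, -5), (25, -5), (12, -5), (9, 3), (8, 0), (8, -2), (10, -5), (7, 3), (8, 0), (8, -2)]
131 [(29, -5), (27, -5), (26, -5), (9, 2), (10, 0), (11, -2), (12, -5), (9, 2), (10, 0), (10, -2)]
138 [(39, 4), (38, 1), (39, -1), (40, -3), (34, 3), (35, 1), (37, -4), (31, 3), (33, -2), (33, -5), (29, 5), (31, -5), (29, -5), (20, -4), (14, 5), (15, -5), (12, 2), (11, 0), (11, -3), (14, -5), (12, 0), (11, -3), (12, -5)]
145 [(35, -2), (31, 0), (27, 2), (28, 0), (28, -3), (24, 4), (24, 1), (25, -1), (25, -3), (22, 4), (21, 1), (21, -2), (23, -4), (17, 3), (19, 1), (19, -2), (14, 2), (14, 0), (14, -3), (17, -5), (13, 2), (13, 0), (12, -3)]
152 []
```

Both views put the clip origin within about 2 mm of the hole centre in the pin (z ≈ 55 mm), with a tilt of about 0.15 rad. The leg tip is below the pin and the carriage is home. Handing in.

```bash
python3 -c "
from rig import robot
print(robot.hand_in())"
```

```text
the job is handed in; nothing more can be done
None
```

The job is handed in, but the hand-in returned no verdict: the carriage is fully home by its knob, and the clip is through the pin hole, released and leaning about 0.15 rad (limit 0.35), though I inferred the snap from the push force dropping off and did not measure the bent leg.

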